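# Trim the speed control unit with the plastic tuning tool

### The arm

A 6-joint arm with a two-finger parallel gripper is mounted at the origin on a cart in front of the work surface, level with it; the furniture and walls round the work are solid. World frame = base frame: x ahead of the robot, y to its left, z up, the work surface at z = 0. Lengths are in m, angles in rad, forces in N, time in s.
With the tool pointing down it reaches from about 0.325 to 0.9 m from the base axis. Payload 3.5 kg.
Tool frame: the origin (TCP) lies midway between the tips of the shut fingers; the grasp point (between the pads) lies 19 mm behind it (r.pinch_z is the distance from the TCP to the grasp point, in m); z points along the fingers, y is the line along which they close (so a half turn about z gives the same grasp; the last joint's range is limited). The gripper opens to 85 mm and grips with 20 to 120 N. Pads are 22 mm wide; open, the fingers measure 114 mm over their backs; the gripper's body (76 mm by 85 mm) begins 54 mm behind the grasp point. The pads swing forward as they close: fully open they stand 13 mm farther back than shut.
Start: joints at [-1.227, 0.276, -0.026, 1.268, 0, 1.467], TCP at [0.27, -0.564, 0.208] pointing down, gripper open.
Joint ranges: [-3.12, 3.12], [-0.85, 1.88], [-1.08, 1.24], [-1.95, 2.15], [-1.57, 1.53], [-3.14, 3.14]. Speed limits (rad/s): [2.57, 2.57, 3.14, 3.14, 3.14, 3.14].

### API

Orientations are given as [roll, pitch, yaw] about the fixed x, y, z axes, in that order (R = Rz(yaw) Ry(pitch) Rx(roll)).
In Python, from station import r gives the robot as it stands.
- The arm moves only by the tool apply_moves, never from a script. Its argument "steps" is a list of rows, each a list of 5 numbers: the shift along the world's x, y, z in m, then the turn about the world's z in degrees, then the opening, from 0 (shut) to 1 (fully open). A call has 1 to 8 rows; each row is the pose to reach, as a shift and turn from the pose commanded when the call began; what a row does not reach only later rows make up. A row lasts 1/10 s, in which the tool goes at most 50 mm and 8.59 degrees, less where a joint would pass 70% of its speed; a pose out of reach is approached as far as the arm can. A call with a gripper value outside its range is refused whole. The fingers move at their own pace and stop on an object; "squeeze" is the grip in N (left out, the last holds). Time passes only in rows, so rows that repeat a pose let the fingers close. It gives the time, the measured TCP pose, the force, the opening and the grip force at its end, in the units of the state.
- r.read_state(): the state, without advancing time (a new reading comes with each control period).
- r.get_image(name): name is "side" or "top" or "wrist"; returns (picture, depth): 384x512x3 uint8, red, green, blue; 384x512 float32, m along the optical axis (not along the pixel's ray), 0 where there is no reading.
- r.get_calibration(name): a dict with "fx", "fy", "cx", "cy" (pixels), "k1" (the pictures are not rectified: a ray, as slopes to the right and down, at radius r is drawn at 1 + k1 r^2 times it, then the intrinsics apply), "T" (4x4, takes a point from camera to world coordinates). Camera axes: x right, y down, z forward; pixel columns grow to the right and rows downward; lengths in m; the calibration is good to about 2 mm. A picture is of the moment at which its call begins: read the wrist's pose just before it. get_calibration takes no time and is no camera call; for the wrist camera it gives the pose at the moment of the call.
- r.job_done(): hands the job in; it is judged then, once.
Trained networks look in the newest picture that a camera, given by its name, has taken for a name from the list of things; names that differ only in an ending like _2 or _b are one class to them, and where a whole thing is asked for, a point or a joint stands for the part that bears it (a point fixed in the world has none). Each returns a list of dicts, best first, with "conf" (0 to 1); they miss things now and then, are a little off and sometimes report something else, mostly with a low value. They report only what shows in the picture. A call takes as long as a camera call. They do not tell look-alikes from the thing itself.
- r.boxes_of(query, camera): "location" ([x, y, z] in m, in world coordinates, good to about 4 mm: the middle of the surface that is visible of it).
The state is a dict: "time": time; "q": joint angles; "dq": joint speeds; "joint_torque": joint torques, N m; "ee_pos": TCP position; "tcp_rot": TCP orientation; "ft_force": force on the tool from outside, world axes, zero at the start; "ft_torque": the same for the moment, N m; "grip_width": finger opening in m; "gripper_force": force on a finger pad.
Only numpy, scipy, OpenCV 4.12 (cv2) and the standard library are available. Lean on these libraries where they do the work, as an engineer would, in place of code of your own. Each camera call takes 0.05 s, during which the arm holds its last target. There are 200 camera calls.

### The job

Take the yellow plastic tuning tool from its stand and feel its blade fully into the slotted trimmer screw down the brass bushing of the speed control unit, pressing only lightly. Turn the screw with it until the black meter needle stands over the red set hand, without forcing anything. Then put the tool back in its stand, upright and fully down, and leave everything else on the bench as it lies.

Things in the scene. Friction and masses are not known exactly. Their poses are not given: they have to be found in the camera images.
- tuning_tool: Yellow and white plastic tool, 99 mm long, 30 g, blade down. Origin: middle of the blade's tip; z towards the handle's end. Blade z 0-6 mm, 9 mm wide along x, 2 mm thick; white round shank, 11 mm, z 5-34; collar, 21 mm, z 34-37; hexagonal handle, 14 mm across flats, z 38-98, one pair of flats facing +-y, the others 60 degrees on. A white bar on the handle's end lies along the blade.
- tool_stand: Pale wooden block 44 x 66 x 44 mm (x, y, z) on a cork foot, fixed; two holes along y. Origin at the centre of its underside, z up.
- stand_hole0 (a point): Mouth of one stand hole, 44 mm above the bench; 13 mm diameter, 36 mm deep, countersunk 2 mm. The tool stands in this one at the start, its collar resting on the block, so its tip is 34 mm below the mouth.
- stand_hole1 (a point): Mouth of the other, empty stand hole, same size, 32 mm from the first; it may be used as well.
- control_unit: Speed control unit, grey case with black end cheeks, 124 x 176 x 54 mm (x, y, z), fixed on the bench; on top a round meter (89 mm, 12 mm high) towards +y and a brass bushing towards -y. Origin at the centre of its underside, z up, front towards -x.
- well_mouth (a point): Centre of the brass bushing's rim, 61 mm above the bench. The mouth is 21 mm wide and narrows over 7 mm to an upright well of 12.6 mm diameter. Down it sits the slotted trimmer screw (see trimmer).
- trimmer (a joint): Angle of the trimmer, rad, growing clockwise from above; stops at -1.5 and 1.5, friction 0.025 N m, never force it there. Its brass screw face (12 mm) lies 25 mm below well_mouth, with a slot 3.6 mm wide, 4 mm deep, right across, lying in any direction, not measured: turn the blade on it under light pressure until it drops in. The screw gives on a spring, 2.5 N/mm, hard down after 2 mm.
- needle: Black meter needle; its x axis points along it from the pivot to the tip (43 mm), z up. It follows the trimmer at half its angle: screw clockwise from above turns the needle clockwise.
- set_hand: Red set hand on the same pivot as the needle, under it; x axis from the pivot along it to its broad tip (44 mm), z up. It marks where the needle must stand; the needle starts anticlockwise of it.
- chuck_key: Small dark T-shaped chuck key, 44 x 65 x 10 mm, lying loose to the right of the stand; leave it.
- bone_fin: Flat pale bone blank, 37 x 76 x 6 mm, lying loose behind the control unit; leave it.
There are look-alikes about, which are no part of the job. Leave any green look-alike of the tuning_tool alone.

How it is judged:
On the way, in this order (a step that is already met when the one before it is completed fails the run):
1. the tool's blade has dropped into the trimmer's slot (z of tuning_tool in the frame of well_mouth below -0.028 m and horizontal distance between tuning_tool and well_mouth below 0.003 m), for 0.2 s.
2. with the blade in the slot the needle has been brought over the red set hand (all of step 1 and angle between the x axis of needle and the x axis of set_hand, either way round below 0.06 rad), for 0.2 s.
At the end, for the whole second after the job is handed in: The needle stands over the red set hand (within 0.06 rad, 3.4 degrees); the tool is upright (within 0.1 rad) and at rest in either hole of its stand, within 4 mm of the hole's axis and its tip at least 31 mm below the mouth (angle between the x axis of needle and the x axis of set_hand, either way round below 0.06 rad and ((horizontal distance between tuning_tool and stand_hole0 below 0.004 m and z of tuning_tool in the frame of stand_hole0 below -0.031 m) or (horizontal distance between tuning_tool and stand_hole1 below 0.004 m and z of tuning_tool in the frame of stand_hole1 below -0.031 m)) and angle between tuning_tool's own z axis and vertical below 0.1 rad and linear speed of tuning_tool below 0.02 m/s); the robot touches nothing.
It fails at once if the tool pressed or forced against the control unit or its trimmer with more than 20 N (contact force between tuning_tool and control_unit above 20 N).
It fails at once if the chuck key or the bone fin moved more than 20 mm (distance of any of chuck_key, bone_fin from where it was at the start of the episode above 0.02 m).
It also fails if it takes over 64 s, if anything falls off the work surface, if the arm or the gripper's body presses on something with over 40 N, if the wrist force passes 120 N, or if a joint passes its speed limit or range.

## Working session

There is one attempt and no reset: what is moved stays moved. The work goes in short steps, Python scripts to look and compute and a tool call to move; the robot and the scene stay as the last step left them, time stands still between calls to the robot, and variables do not carry over. Pictures are saved under pics/ and viewed, at most 10 in all, crops included, and the job is handed in when it is done.

Besides the shell and the picture viewer there is one more tool, called after ">>>" by a JSON object that holds its "api" and its "payload", one argument or row to a line. apply_moves: Moves the arm, as the interface text tells. Its arguments: {"type":"object","properties":{"steps":{"type":"array","items":{"type":"array","items":{"type":"number"}}},"squeeze":{"type":"number"}},"required":["steps"]}

```bash
mkdir -p pics; ls
cat > h.py <<'E'
import numpy as np, cv2
from station import r
def ray(cal,u,v):
    x=(u-cal['cx'])/cal['fx'];y=(v-cal['cy'])/cal['fy'];a,b=x,y
    for _ in range(10):
        k=1+cal['k1']*(a*a+b*b);a,b=x/k,y/k
    return a,b
def pt(cal,u,v,z=None,d=None):
    "pixel -> world, at plane height z or at depth d"
    a,b=ray(cal,u,v);T=np.array(cal['T']);w=T[:3,:3]@np.array([a,b,1]);o=T[:3,3]
    s=d if d is not None else (z-o[2])/w[2]
    return o+s*w
def px(cal,p):
    T=np.array(cal['T']);c=T[:3,:3].T@(np.array(p)-T[:3,3]);a,b=c[0]/c[2],c[1]/c[2];k=1+cal['k1']*(a*a+b*b)
    return cal['fx']*a*k+cal['cx'],cal['fy']*b*k+cal['cy']
def save(im,n): cv2.imwrite('pics/'+n,im[:,:,::-1])
E
python3 - <<'E'
from h import *
ims=[]
for c in ['top','side']:
    im,d=r.get_image(c);np.savez('/tmp/'+c,im=im,d=d);ims.append(im)
    cal=r.get_calibration(c);print(c,np.round(cal['T'],3).tolist(),cal['fx'],cal['k1'])
    for q in ['tuning_tool','tool_stand','control_unit','well_mouth','trimmer','needle','set_hand','chuck_key','bone_fin']:
        for b in r.boxes_of(q,c)[:4]:
            print(q,np.round(b['location'],3),round(b['conf'],2),np.round(px(cal,b['location'])))
save(ims[0],'top0.png');save(ims[1],'side0.png')
s=r.read_state();print(s['time'],s['ee_pos'],s['tcp_rot'],r.pinch_z)
E
```

```text
pics
top [[0.027, -0.996, 0.088, 0.535], [-1.0, -0.026, 0.013, 0.055], [-0.01, -0.089, -0.996, 0.951], [0.0, 0.0, 0.0, 1.0]] 383.37434072778234 -0.05883597747860739
tuning_tool [ 0.617 -0.222  0.079] 0.6 [384. 183.]
tuning_tool [0.683 0.1   0.097] 0.51 [244. 150.]
tool_stand [0.669 0.08  0.044] 0.63 [253. 159.]
control_unit [0.596 0.259 0.053] 0.64 [176. 187.]
well_mouth [0.595 0.26  0.054] 0.76 [176. 188.]
chuck_key [0.684 0.1   0.094] 0.55 [244. 149.]
chuck_key [ 0.635 -0.019  0.005] 0.4 [293. 176.]
bone_fin [0.735 0.348 0.006] 0.69 [148. 133.]
side [[0.998, -0.02, 0.062, 0.556], [-0.065, -0.427, 0.902, -0.971], [0.009, -0.904, -0.428, 0.549], [0.0, 0.0, 0.0, 1.0]] 416.12694831102175 -0.020252206546861617
tuning_tool [ 0.62  -0.235  0.058] 0.81 [268. 256.]
tuning_tool [0.684 0.095 0.073] 0.56 [282. 185.]
tool_stand [0.676 0.064 0.029] 0.81 [279. 204.]
tool_stand [0.598 0.192 0.053] 0.31 [250. 179.]
tool_stand [0.736 0.339 0.003] 0.22 [288. 175.]
control_unit [0.597 0.192 0.056] 0.76 [249. 178.]
control_unit [0.677 0.067 0.033] 0.7 [280. 202.]
well_mouth [0.6   0.196 0.053] 0.63 [250. 178.]
set_hand [0.676 0.067 0.032] 0.47 [279. 203.]
chuck_key [ 0.636 -0.027  0.008] 0.39 [268. 227.]
bone_fin [0.736 0.338 0.004] 0.49 [288. 175.]
1.0 [ 0.27006289 -0.56363459  0.20783187] [ 3.14157290e+00 -4.94848219e-05  4.46793264e-01] 0.0187
```

View pics/top0.png

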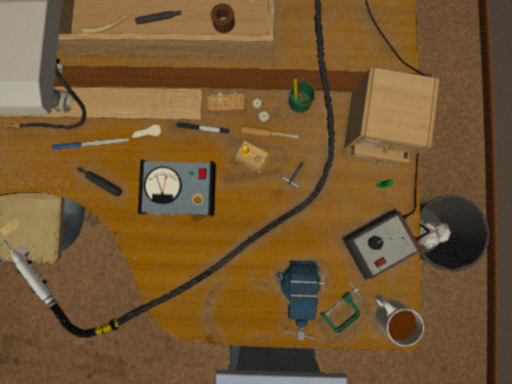

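View pics/side0.png

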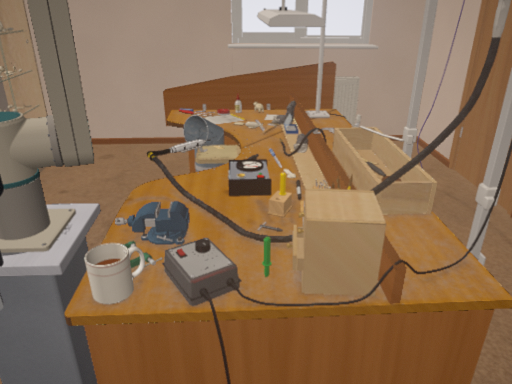

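The yellow tool in the pale block is the target: top (245,149), side (282,185). The look-alikes are the green tool at top (385,183), side (267,256), the yellow pencil in the green cup at top (297,88), and the handles at top (203,127) and (268,132). A close crop will check this choice.

Run:
```python
from h import *
z=np.load('/tmp/top.npz');im,d=z['im'],z['d']
cv2.imwrite('pics/topcrop.png',cv2.resize(im[120:220,130:310],None,fx=4.4,fy=4.4,interpolation=cv2.INTER_CUBIC)[:,:,::-1])
cal=r.get_calibration('top')
print('hose')
for u,v in [(318,10),(323,60),(328,100),(331,150),(325,180),(300,205),(270,224),(235,250),(200,280)]:
    print((u,v),np.round(pt(cal,u,v,d=d[v,u]),3))
print('tool top',pt(cal,246,149,z=.108),'bush',pt(cal,198,199,z=.061),d[199,198],'unit corners',[np.round(pt(cal,u,v,z=.054),3) for u,v in[(139,161),(214,161),(215,215),(139,215)]])
print('box',np.round(pt(cal,400,95,d=d[95,400]),3),np.round(pt(cal,130,77,d=d[77,130]),3))
```

```text
hose
(318, 10) [ 0.97  -0.052  0.188]
(323, 60) [ 0.885 -0.072  0.128]
(328, 100) [ 0.809 -0.093  0.076]
(331, 150) [ 0.699 -0.109  0.028]
(325, 180) [ 0.626 -0.096  0.021]
(300, 205) [ 0.564 -0.037  0.016]
(270, 224) [0.516 0.035 0.016]
(235, 250) [0.451 0.118 0.016]
(200, 280) [0.379 0.198 0.029]
tool top [0.68244554 0.09436978 0.108     ] bush [0.57011783 0.20490041 0.061     ] 0.92044115 unit corners [array([0.657, 0.351, 0.054]), array([0.661, 0.172, 0.054]), array([0.534, 0.165, 0.054]), array([0.529, 0.344, 0.054])]
box [ 0.794 -0.228  0.173] [0.857 0.379 0.073]
```

View pics/topcrop.png

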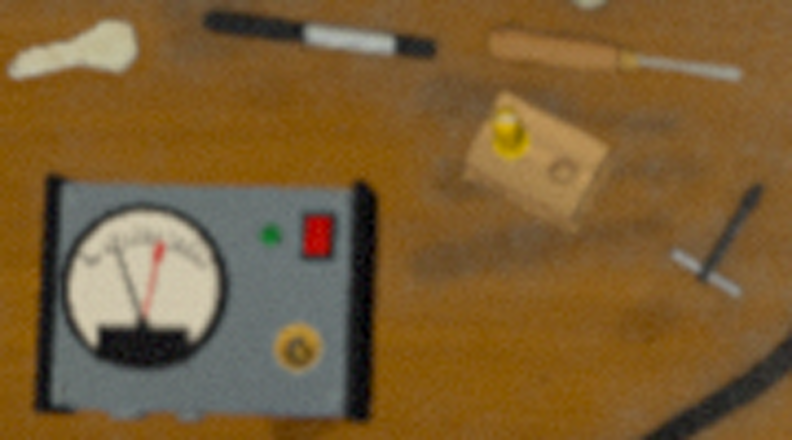

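Crop: the yellow tool stands in the block at (510,132), with the empty hole at (565,170). The bushing is at (298,348), the black needle's tip at (118,245), the red hand's tip at (160,245) and the pivot near (144,320). The needle has to go about 31° clockwise, so the screw about 62°. The choice of the yellow tool holds, so I'm moving above it.

>>> {"api": "apply_moves", "payload": {
  "steps": [
    [0.02, 0.035, 0.03, 0, 1],
    [0.045, 0.07, 0.06, 0, 1],
    [0.07, 0.115, 0.09, 0, 1],
    [0.095, 0.155, 0.11, 0, 1],
    [0.12, 0.195, 0.12, 0, 1],
    [0.145, 0.235, 0.12, 0, 1],
    [0.17, 0.275, 0.12, 0, 1],
    [0.195, 0.315, 0.12, 0, 1]
  ]
}}

```text
time: 1.8
ee_pos: [0.4646, -0.2492, 0.3285]
tcp_rot: [3.14, -0.001, 0.446]
ft_force: [1.0, -0.3, 0.1]
grip_width: 0.0856
gripper_force: 0.0
```

>>> {"api": "apply_moves", "payload": {
  "steps": [
    [0.02, 0.04, 0, 0, 1],
    [0.045, 0.08, 0, 0, 1],
    [0.07, 0.125, 0, 0, 1],
    [0.095, 0.165, 0, 0, 1],
    [0.12, 0.205, 0, 0, 1],
    [0.145, 0.245, 0, 0, 1],
    [0.17, 0.285, 0, 0, 1],
    [0.19, 0.325, -0.02, 0, 1]
  ]
}}

```text
time: 2.6
ee_pos: [0.6567, 0.0761, 0.3108]
tcp_rot: [3.139, -0.006, 0.447]
ft_force: [0.5, 0.3, 0.1]
grip_width: 0.0857
gripper_force: 0.0
```

>>> {"api": "apply_moves", "payload": {
  "steps": [
    [0.0, 0.01, -0.02, 0, 1],
    [0.0, 0.01, -0.02, 0, 1],
    [0.0, 0.01, -0.02, 0, 1]
  ]
}}

```text
time: 2.9
ee_pos: [0.6532, 0.084, 0.2876]
tcp_rot: [-3.141, 0.002, 0.447]
ft_force: [-0.1, 0.3, 1.3]
grip_width: 0.0855
gripper_force: 0.0
```

Run:
```python
from h import *
s=r.read_state();print(s['time'],s['ee_pos'],s['tcp_rot'],s['ft_force'])
cal=r.get_calibration('wrist');im,d=r.get_image('wrist');np.savez('/tmp/w1',im=im,d=d,T=cal['T']);save(im,'w1.png')
print(np.round(cal['T'],3).tolist(),cal['fx'],cal['k1'])
for q in ['tuning_tool','tool_stand','control_unit','well_mouth','needle','set_hand']:
    for b in r.boxes_of(q,'wrist')[:3]:print(q,np.round(b['location'],4),round(b['conf'],2),np.round(px(cal,b['location'])))
```

```text
2.9 [0.65316096 0.08395309 0.28755744] [-3.14143167e+00  1.57493801e-03  4.47107292e-01] [-0.10344764  0.33787777  1.34946323]
[[0.432, -0.869, -0.241, 0.714], [-0.902, -0.417, -0.114, 0.112], [-0.001, 0.266, -0.964, 0.453], [0.0, 0.0, 0.0, 1.0]] 313.5574996211208 -0.015890022105005883
tuning_tool [ 0.617  -0.2246  0.069 ] 0.78 [445. 277.]
tuning_tool [0.6877 0.1019 0.1108] 0.54 [254. 129.]
control_unit [0.608  0.2624 0.053 ] 0.81 [113. 127.]
well_mouth [0.6038 0.2667 0.0553] 0.81 [107. 129.]
well_mouth [0.6819 0.0904 0.0429] 0.26 [261. 132.]
needle [0.5949 0.299  0.0615] 0.62 [ 78. 125.]
set_hand [0.6154 0.2914 0.0546] 0.61 [ 92. 112.]
```

View pics/w1.png

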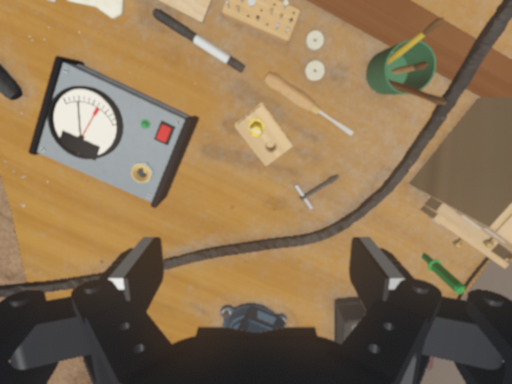

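Wrist view: the yellow tool in the block at (257,128) with the hole at (270,145), the bushing at (141,173), the meter at (87,123), the chuck key at (318,190) and the green tool at (443,273). I'll enlarge the tool and the meter.

Run:
```python
from h import *
z=np.load('/tmp/w1.npz');im,d,T=z['im'],z['d'],z['T']
cal=r.get_calibration('wrist');cal['T']=T
a=cv2.resize(im[95:170,225:300],(400,400),interpolation=cv2.INTER_CUBIC)
b=cv2.resize(im[80:200,45:165],(400,400),interpolation=cv2.INTER_CUBIC)
save(np.hstack([a,b]),'w1c.png')
hsv=cv2.cvtColor(im,cv2.COLOR_RGB2HSV)
for (u0,v0,u1,v1) in [(225,95,300,170)]:
    m=cv2.inRange(hsv,(22,170,120),(35,255,255));m[:,:u0]=0;m[:,u1:]=0;m[:v0]=0;m[v1:]=0
    ys,xs=np.nonzero(m);print(len(xs),xs.mean(),ys.mean(),xs.min(),xs.max(),ys.min(),ys.max())
print('tool top z=.108',pt(cal,257.5,128,z=.108),'hole1',pt(cal,271,145,z=.044),'bush',pt(cal,141.5,173,z=.061))
print('depths',[np.round(pt(cal,u,v,d=d[v,u]),3) for u,v in[(257,129),(257,128),(250,140),(129,173),(141,173)]])
```

```text
<stdin>:10: RuntimeWarning: Mean of empty slice.
  ret = ret.dtype.type(ret / rcount)
Traceback (most recent call last):
ValueError: zero-size array to reduction operation minimum which has no identity
```

View pics/w1c.png

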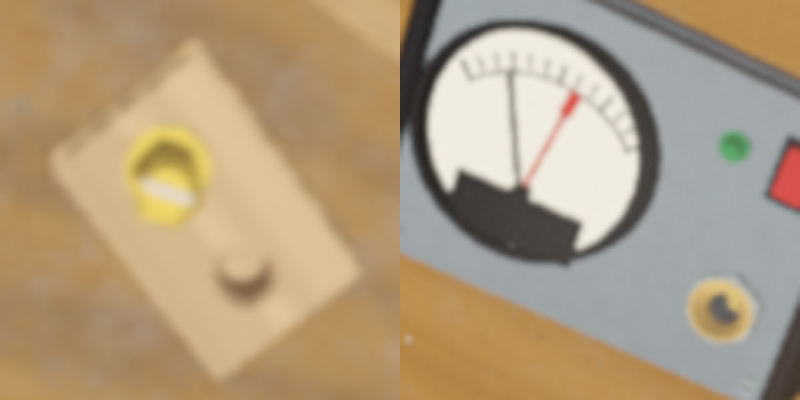

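Crop: the white bar on the handle's end runs from (140,180) to (194,203) with its centre at (167,191). The empty hole's mouth is at (243,272) and the bushing at (721,310). The needle's tip is at (511,72), the pivot at (523,190) and the red tip at (573,100).

Run:
```python
from h import *
z=np.load('/tmp/w1.npz');im,d,T=z['im'],z['d'],z['T']
cal=r.get_calibration('wrist');cal['T']=T
A=lambda x,y,h:pt(cal,225+x*.1875-.4,95+y*.1875-.4,z=h)
B=lambda x,y,h:pt(cal,45+(x-400)*.3-.35,80+y*.3-.35,z=h)
az=.044-.034+.099
t=A(167,191,az);bar=A(194,203,az)-A(140,180,az)
print('tool',t,'bar deg',np.degrees(np.arctan2(bar[1],bar[0])),np.hypot(*bar[:2]))
print('hole1',A(243,272,.044),'collar',A(168,168,.047))
c=[A(x,y,.044) for x,y in [(195,40),(360,270),(222,380),(50,160)]];print(np.round(c,4),'mid',np.mean(c,0))
e=c[1]-c[0];print('stand edge',np.degrees(np.arctan2(e[1],e[0])),np.hypot(*e[:2]))
print('bush',B(721,310,.061))
p=B(523,190,.063);n=B(511,72,.063)-p;s=B(573,100,.063)-p
print('needle',np.degrees(np.arctan2(n[1],n[0])),np.hypot(*n[:2]),'hand',np.degrees(np.arctan2(s[1],s[0])),np.hypot(*s[:2]))
```

```text
tool [0.68681401 0.09946406 0.109     ] bar deg -87.2121054825659 0.011906009529587654
hole1 [0.67209901 0.07190266 0.044     ] collar [0.68694874 0.09936592 0.047     ]
[[0.7163 0.1064 0.044 ]
 [0.6849 0.0463 0.044 ]
 [0.6457 0.0647 0.044 ]
 [0.6762 0.1257 0.044 ]] mid [0.68080048 0.08577609 0.044     ]
stand edge -117.61732090093811 0.06779871726264938
bush [0.57116647 0.20768143 0.061     ]
needle 23.23570582102599 0.04247451011113273 hand -9.816273581088366 0.03987083204622659
```

>>> {"api": "apply_moves", "payload": {
  "steps": [
    [0.008, 0.003, -0.04, 7.2, 1],
    [0.016, 0.006, -0.08, 7.2, 1],
    [0.032, 0.013, -0.11, 7.2, 1],
    [0.032, 0.013, -0.13, 7.2, 1],
    [0.032, 0.013, -0.15, 7.2, 1],
    [0.032, 0.013, -0.15, 7.2, 1],
    [0.032, 0.013, -0.15, 7.2, 1]
  ]
}}

```text
time: 3.95
ee_pos: [0.6856, 0.0968, 0.1381]
tcp_rot: [-3.141, 0.0, 0.572]
ft_force: [0.6, 0.5, 0.5]
grip_width: 0.0854
gripper_force: 0.0
```

Run:
```python
from h import *
s=r.read_state();print(s['time'],s['ee_pos'],s['tcp_rot'],s['q'],s['ft_force'])
cal=r.get_calibration('wrist');im,d=r.get_image('wrist');np.savez('/tmp/w2',im=im,d=d,T=cal['T']);save(im,'w2.png')
```

```text
3.95 [0.68561331 0.09682371 0.13810577] [-3.14144911e+00  2.93411366e-04  5.72012004e-01] [ 4.70174201e-02  4.33865636e-01  4.57973495e-02  1.18305388e+00
 -2.28445623e-05  2.61659809e+00] [0.58936341 0.50323606 0.53580771]
```

View pics/w2.png

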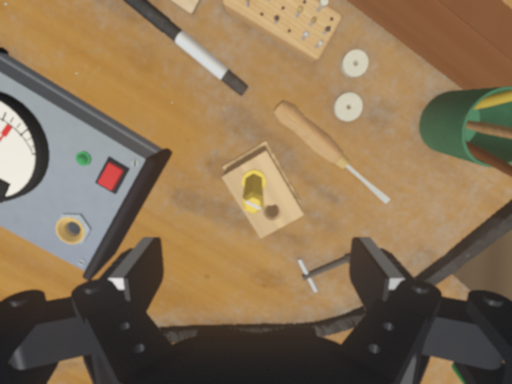

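Wrist view: the tool's handle end with its white bar is near (252,206), between the open fingers. q6 stands near its upper limit, so I'll take the grasp a half turn round to leave room for clockwise turning. I'm checking the position and the slot in one crop.

Run:
```python
from h import *
z=np.load('/tmp/w2.npz');im,d,T=z['im'],z['d'],z['T']
cal=r.get_calibration('wrist');cal['T']=T
print('pred top',px(cal,[.6868,.0994,.109]),'bush',px(cal,[.5712,.2077,.061]))
a=cv2.resize(im[165:225,225:285],(400,400),interpolation=cv2.INTER_CUBIC)
b=cv2.resize(im[205:255,45:95],(400,400),interpolation=cv2.INTER_CUBIC)
save(np.hstack([a,b]),'w2c.png')
```

```text
pred top (np.float64(252.55353839877156), np.float64(204.08664586047485)) bush (np.float64(70.23558116851444), np.float64(229.79673609039645))
```

View pics/w2c.png

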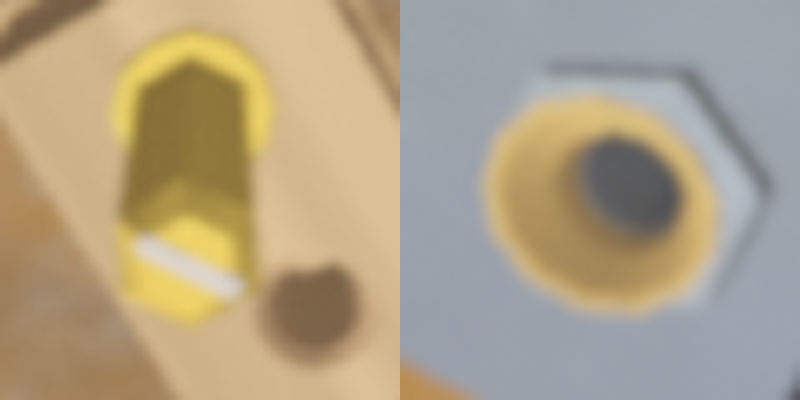

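>>> {"api": "apply_moves", "payload": {
  "steps": [
    [0, 0, 0, 8.5, 1],
    [0, 0, 0, 17, 1],
    [0, 0, 0, 25.5, 1],
    [0, 0, 0, 34, 1],
    [0, 0, 0, 42.5, 1],
    [0, 0, 0, 51, 1],
    [0, 0, 0, 59.5, 1],
    [0, 0, 0, 68, 1]
  ]
}}

```text
time: 4.8
ee_pos: [0.6872, 0.0971, 0.1405]
tcp_rot: [3.138, 0.001, 1.765]
ft_force: [0.4, -0.7, 0.6]
grip_width: 0.0853
gripper_force: 0.0
```

>>> {"api": "apply_moves", "payload": {
  "steps": [
    [0, 0, 0, 8.5, 1],
    [0, 0, 0, 17, 1],
    [0, 0, 0, 25.5, 1],
    [0, 0, 0, 34, 1],
    [0, 0, 0, 42.5, 1],
    [0, 0, 0, 51, 1],
    [0, 0, 0, 59.5, 1],
    [0, 0, 0, 68, 1]
  ]
}}

```text
time: 5.6
ee_pos: [0.6872, 0.0971, 0.1405]
tcp_rot: [3.141, 0.004, 2.952]
ft_force: [-0.4, 0.1, 0.0]
grip_width: 0.0854
gripper_force: 0.0
```

>>> {"api": "apply_moves", "payload": {
  "steps": [
    [0, 0, 0, 8.5, 1],
    [0, 0, 0, 17, 1],
    [0, 0, 0, 25.5, 1],
    [0, 0, 0, 34, 1],
    [0, 0, 0, 44, 1],
    [0, 0, 0, 44, 1],
    [0, 0, 0, 44, 1],
    [0, 0, 0, 44, 1]
  ]
}}

```text
time: 6.4
ee_pos: [0.6862, 0.0972, 0.1388]
tcp_rot: [-3.141, 0.001, -2.571]
ft_force: [-0.3, -0.2, 0.2]
grip_width: 0.0856
gripper_force: 0.0
```

Crop: the bar's centre is at (190,266), as predicted within 0.5 px, and the bushing's centre at (600,205), within 0.6 px. The slot doesn't show at this slant. Descending and gripping.

>>> {"api": "apply_moves", "payload": {
  "steps": [
    [0.001, 0.002, -0.02, 0, 1],
    [0.001, 0.002, -0.04, 0, 1],
    [0.001, 0.002, -0.06, 0, 1],
    [0.001, 0.002, -0.072, 0, 1],
    [0.001, 0.002, -0.072, 0, 1],
    [0.001, 0.002, -0.072, 0, 1]
  ]
}}

```text
time: 7.0
ee_pos: [0.687, 0.0992, 0.0662]
tcp_rot: [-3.141, 0.0, -2.57]
ft_force: [-0.4, -0.1, 0.3]
grip_width: 0.0852
gripper_force: 0.0
```

>>> {"api": "apply_moves", "payload": {
  "steps": [
    [0, 0, 0, 0, 0],
    [0, 0, 0, 0, 0],
    [0, 0, 0, 0, 0],
    [0, 0, 0, 0, 0],
    [0, 0, 0, 0, 0],
    [0, 0, 0, 0, 0],
    [0, 0, 0, 0, 0],
    [0, 0, 0, 0, 0]
  ],
  "squeeze": 40
}}

```text
time: 7.8
ee_pos: [0.6869, 0.0991, 0.0662]
tcp_rot: [-3.141, 0.0, -2.569]
ft_force: [-0.7, 0.5, 3.2]
grip_width: 0.0127
gripper_force: 40.1
```

>>> {"api": "apply_moves", "payload": {
  "steps": [
    [0, 0, 0.01, 0, 0],
    [0, 0, 0.03, 0, 0],
    [0, 0, 0.05, 0, 0],
    [0, 0, 0.08, 0, 0],
    [0, 0, 0.1, 0, 0],
    [0, 0, 0.1, 0, 0],
    [0, 0, 0.1, 0, 0]
  ]
}}

```text
time: 8.5
ee_pos: [0.6868, 0.0992, 0.166]
tcp_rot: [-3.141, 0.001, -2.569]
ft_force: [-0.8, 0.9, -1.4]
grip_width: 0.0128
gripper_force: 39.9
```

Run:
```python
from h import *
s=r.read_state();print(s['time'],s['ee_pos'],s['tcp_rot'],s['q'],s['ft_force'],s['grip_width'])
cal=r.get_calibration('wrist');im,d=r.get_image('wrist');np.savez('/tmp/w3',im=im,d=d,T=cal['T'])
print(np.round(cal['T'],3).tolist(), px(cal,[.5712,.2077,.061]),px(cal,np.array(s['ee_pos'])-[0,0,.056]))
for q in ['tuning_tool']:
    for c in ['side','top']:
        r.get_image(c)
        for b in r.boxes_of(q,c)[:3]:print(c,q,np.round(b['location'],4),round(b['conf'],2))
```

```text
8.5 [0.68676567 0.09920999 0.16595961] [-3.14129524e+00  5.49025911e-04 -2.56909435e+00] [ 5.03719696e-02  4.19122230e-01  8.39439763e-02  1.23499387e+00
  1.60282652e-05 -5.22126247e-01] [-0.77862769  0.89773916 -1.42005514] 0.012835445232916787
[[-0.542, 0.81, 0.224, 0.63], [0.841, 0.522, 0.145, 0.062], [0.001, 0.267, -0.964, 0.332], [0.0, 0.0, 0.0, 1.0]] (np.float64(435.2064797066066), np.float64(137.80738361852818)) (np.float64(257.02374171404347), np.float64(197.16184950819573))
side tuning_tool [0.6814 0.0945 0.1623] 0.62
side tuning_tool [ 0.6177 -0.2349  0.0618] 0.49
top tuning_tool [ 0.6174 -0.2225  0.0777] 0.53
```

>>> {"api": "apply_moves", "payload": {
  "steps": [
    [-0.015, 0.035, 0, 0, 0],
    [-0.03, 0.075, 0, 0, 0],
    [-0.045, 0.11, -0.01, 0, 0],
    [-0.059, 0.146, -0.02, 0, 0],
    [-0.059, 0.146, -0.026, 0, 0],
    [-0.059, 0.146, -0.026, 0, 0],
    [-0.059, 0.146, -0.026, 0, 0],
    [-0.059, 0.146, -0.026, 0, 0]
  ]
}}

```text
time: 9.55
ee_pos: [0.6285, 0.2441, 0.1401]
tcp_rot: [-3.141, 0.001, -2.571]
ft_force: [-0.9, 0.1, 0.3]
grip_width: 0.013
gripper_force: 39.9
```

Run:
```python
from h import *
s=r.read_state();print(s['time'],s['ee_pos'],s['tcp_rot'],s['ft_force'],s['grip_width'])
cal=r.get_calibration('wrist');im,d=r.get_image('wrist');np.savez('/tmp/w4',im=im,d=d,T=cal['T'])
u,v=px(cal,[.5712,.2077,.061]);print(u,v,px(cal,np.array(s['ee_pos'])-[0,0,.056]))
u0,v0=int(u)-25,int(v)-25;print(u0,v0)
g=cv2.resize(im[v0:v0+50,u0:u0+50],(400,400),interpolation=cv2.INTER_CUBIC)
g2=np.clip(g.astype(float)*2.5,0,255).astype(np.uint8)
save(np.hstack([g,g2]),'w4c.png')
```

```text
9.55 [0.62852667 0.24413177 0.14010428] [-3.14117198e+00  5.25635726e-04 -2.57066885e+00] [-0.85680735  0.14305934  0.27413361] 0.012994900650145634
257.4017621361292 101.93355491586634 (np.float64(257.026983518139), np.float64(197.18142073168616))
232 76
```

View pics/w4c.png

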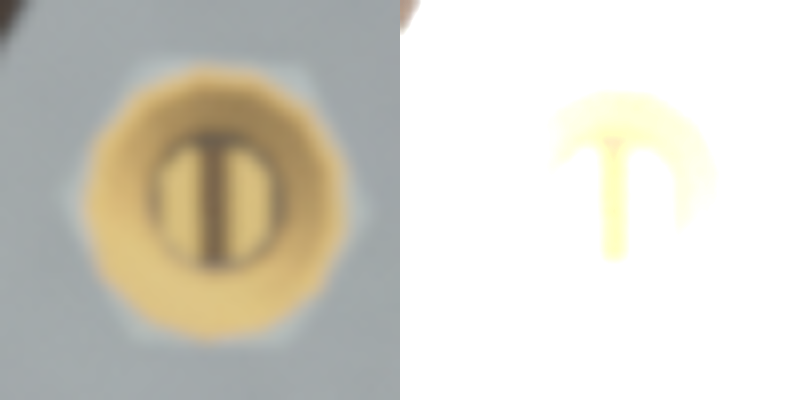

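Crop: the slot shows clearly in the bushing, running vertically from (215,145) to (214,260). The rim's centre is at (217,205).

Run:
```python
from h import *
z=np.load('/tmp/w4.npz');cal=r.get_calibration('wrist');cal['T']=z['T']
P=lambda x,y,h:pt(cal,232+x/8-.44,76+y/8-.44,z=h)
print('rim',P(217,205,.061),'face',P(216,203,.036))
b=P(214,260,.036)-P(215,140,.036);print('slot',np.degrees(np.arctan2(b[1],b[0])),np.hypot(*b[:2]))
z=np.load('/tmp/w2.npz');cal['T']=z['T']
A=lambda x,y,h:pt(cal,225+x*.15-.43,165+y*.15-.43,z=h)
b=A(243,292,.109)-A(135,240,.109);print('tool',A(190,266,.109),'bar',np.degrees(np.arctan2(b[1],b[0])))
print('bush w2',pt(cal,69.6,230.2,z=.061))
s=r.read_state();print(s['ee_pos'],np.degrees(s['tcp_rot'][2]))
```

```text
rim [0.5702202  0.20821825 0.061     ] face [0.56995227 0.20818805 0.036     ]
slot 32.3171926194558 0.012007482699585086
tool [0.68676086 0.09897445 0.109     ] bar -84.10603057070382
bush w2 [0.57056814 0.20800518 0.061     ]
[0.62860918 0.24411764 0.14028339] -147.29936605380917
```

>>> {"api": "apply_moves", "payload": {
  "steps": [
    [-0.015, -0.01, 0, -8, 0],
    [-0.03, -0.02, 0, -16, 0],
    [-0.045, -0.03, 0, -24, 0],
    [-0.058, -0.036, 0, -32, 0],
    [-0.058, -0.036, 0, -40, 0],
    [-0.058, -0.036, 0, -48, 0],
    [-0.058, -0.036, 0, -56, 0],
    [-0.058, -0.036, -0.005, -60, 0]
  ]
}}

```text
time: 10.4
ee_pos: [0.5712, 0.2084, 0.1362]
tcp_rot: [3.14, 0.002, 2.661]
ft_force: [0.3, 0.4, -0.5]
grip_width: 0.0128
gripper_force: 39.9
```

>>> {"api": "apply_moves", "payload": {
  "steps": [
    [0, 0, -0.005, 0, 0],
    [0, 0, -0.005, 0, 0],
    [0, 0, -0.005, 0, 0]
  ]
}}

```text
time: 10.7
ee_pos: [0.5698, 0.2088, 0.1298]
tcp_rot: [-3.141, -0.0, 2.667]
ft_force: [0.0, 0.4, -0.3]
grip_width: 0.0128
gripper_force: 39.9
```

>>> {"api": "apply_moves", "payload": {
  "steps": [
    [0.0005, -0.0007, -0.008, 0, 0],
    [0.0005, -0.0007, -0.014, 0, 0],
    [0.0005, -0.0007, -0.019, 0, 0],
    [0.0005, -0.0007, -0.024, 0, 0],
    [0.0005, -0.0007, -0.024, 0, 0]
  ]
}}

```text
time: 11.2
ee_pos: [0.5693, 0.2083, 0.1046]
tcp_rot: [-3.14, -0.002, 2.667]
ft_force: [-0.2, 0.3, 0.1]
grip_width: 0.0128
gripper_force: 39.9
```

>>> {"api": "apply_moves", "payload": {
  "steps": [
    [0, 0, -0.004, 0, 0],
    [0, 0, -0.008, 0, 0],
    [0, 0, -0.01, 0, 0],
    [0, 0, -0.01, 0, 0]
  ]
}}

```text
time: 11.6
ee_pos: [0.5699, 0.2084, 0.0954]
tcp_rot: [-3.141, -0.001, 2.667]
ft_force: [-0.3, -0.3, -0.1]
grip_width: 0.0124
gripper_force: 39.9
```

No contact so far and the tip is in the well, about 3 mm above the screw face. Going on down in small steps.

>>> {"api": "apply_moves", "payload": {
  "steps": [
    [0, 0, -0.001, 0, 0],
    [0, 0, -0.002, 0, 0],
    [0, 0, -0.003, 0, 0],
    [0, 0, -0.004, 0, 0],
    [0, 0, -0.004, 0, 0]
  ]
}}

```text
time: 12.1
ee_pos: [0.5701, 0.2084, 0.0917]
tcp_rot: [-3.141, -0.0, 2.667]
ft_force: [0.2, -0.8, -0.7]
grip_width: 0.0129
gripper_force: 39.9
```

>>> {"api": "apply_moves", "payload": {
  "steps": [
    [0, 0, -0.001, 0, 0],
    [0, 0, -0.002, 0, 0],
    [0, 0, -0.0025, 0, 0],
    [0, 0, -0.0025, 0, 0]
  ]
}}

```text
time: 12.5
ee_pos: [0.5701, 0.2084, 0.0891]
tcp_rot: [-3.141, -0.0, 2.667]
ft_force: [-0.0, -0.2, 0.5]
grip_width: 0.0125
gripper_force: 39.9
```

Below face level with no force, so the blade is in the slot. Next, the slot floor.

>>> {"api": "apply_moves", "payload": {
  "steps": [
    [0, 0, -0.0008, 0, 0],
    [0, 0, -0.0015, 0, 0],
    [0, 0, -0.0015, 0, 0],
    [0, 0, -0.0015, 0, 0]
  ]
}}

```text
time: 12.9
ee_pos: [0.5703, 0.2085, 0.0879]
tcp_rot: [3.142, 0.0, 2.667]
ft_force: [0.1, -0.1, 0.3]
grip_width: 0.0129
gripper_force: 40.0
```

>>> {"api": "apply_moves", "payload": {
  "steps": [
    [0, 0, -0.0005, 0, 0],
    [0, 0, -0.001, 0, 0],
    [0, 0, -0.001, 0, 0],
    [0, 0, -0.001, 0, 0]
  ]
}}

```text
time: 13.3
ee_pos: [0.5704, 0.2085, 0.0871]
tcp_rot: [3.141, 0.0, 2.667]
ft_force: [-1.3, -0.8, 0.9]
grip_width: 0.0128
gripper_force: 40.1
```

```bash
cat > ang.py <<'E'
from h import *
# needle (dark) and set hand (red) angles by a radial scan round the pivot in a top-camera picture
def meas(n=3):
    cal=r.get_calibration('top');im=np.mean([r.get_image('top')[0].astype(float) for _ in range(n)],0).astype(np.float32)
    piv=np.array([.570,.296]) if False else PIV
    out=[]
    for th in np.radians(np.arange(-70,71,1.)):
        v=[]
        for rad in np.arange(.016,.038,.001):
            u,w=px(cal,[piv[0]+rad*np.cos(th),piv[1]+rad*np.sin(th),.064])
            v.append(cv2.getRectSubPix(im,(1,1),(float(u),float(w))).ravel())
        out.append(np.mean(v,0))
    return np.arange(-70,71,1.),np.array(out)
z=np.load('/tmp/w1.npz');c=r.get_calibration('wrist');c['T']=z['T']
B=lambda x,y,h:pt(c,45+(x-400)*.3-.35,80+y*.3-.35,z=h)
PIV=B(523,190,.063)[:2]
if __name__=='__main__':
    print(PIV);a,o=meas()
    red=o[:,0]-o[:,1];dark=np.median(o[:,0])-o[:,0]
    cen=lambda s:(lambda k:np.average(a[max(k-4,0):k+5],weights=np.clip(s[max(k-4,0):k+5]-.3*s[k],0,None)))(int(np.argmax(s)))
    print('hand',cen(red),red.max(),'needle',cen(np.where(np.abs(a)<50,dark,0)),dark.max())
    s=r.read_state();print(s['time'],s['ft_force'],s['ft_torque'],s['ee_pos'])
E
python3 ang.py
```

```text
[0.58302387 0.28990088]
hand 33.06584488713446 9.394768 needle -47.01729547888939 53.784386
13.45 [-0.25425642 -0.17992823  0.82565132] [-0.01024385  0.093702   -0.00973751] [0.57031799 0.20849411 0.08697108]
```

The hand probably hides the meter from the top camera. The wrist camera should see it.

Run:
```python
from h import *
cal=r.get_calibration('wrist');im,d=r.get_image('wrist');np.savez('/tmp/w5',im=im,T=cal['T'])
print(px(cal,[.583,.290,.063]),px(cal,[.623,.305,.063]),px(cal,[.623,.283,.063]))
save(im,'w5.png')
```

```text
(np.float64(383.7552722580068), np.float64(170.67608568551944)) (np.float64(427.6058122015565), np.float64(214.2459672361323)) (np.float64(395.6847135102048), np.float64(228.81245059131282))
```

View pics/w5.png

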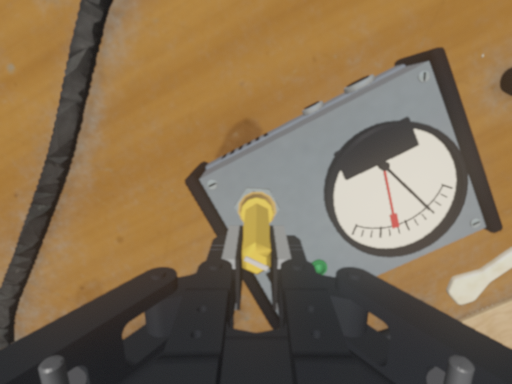

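Wrist view: the meter is fully visible, with the pivot at (385,166), the needle's tip near (432,211) and the red tip at (395,226). The tool is held upright in the bushing at (258,200). I'll measure angles here.

```bash
cat > ang.py <<'E'
from h import *
def run():
    cal=r.get_calibration('wrist');im,_=r.get_image('wrist')
    return meas(im,cal)
def meas(im,cal,piv=None):
    f=im.astype(float);R,G,B=f[...,0],f[...,1],f[...,2]
    ref=np.load('/tmp/piv.npy') if piv is None else piv
    vv,uu=np.mgrid[0:384:1,0:512:1]
    a=np.stack([pt(cal,u,v,z=.064)[:2] for u,v in zip(uu.ravel(),vv.ravel())]).reshape(384,512,2)-ref
    rad=np.hypot(a[...,0],a[...,1]);th=np.degrees(np.arctan2(a[...,1],a[...,0]))
    reg=(rad>.012)&(rad<.030)&(np.abs(th)<60)   # inside the scale marks
    red=reg&(R-G>50);dk=reg&(R<150)&(R-G<40)
    res={}
    for n,m in [('hand',red),('needle',dk)]:
        p=a[m];res[n]=(round(float(np.median(th[m])),2) if len(p) else None,len(p))
    return res
if __name__=='__main__':
    print(run());s=r.read_state();print(s['time'],np.round(s['ft_force'],1),np.round(s['ft_torque'],3),np.degrees(s['tcp_rot'][2]))
E
python3 - <<'E'
from h import *
import ang
z=np.load('/tmp/w5.npz');cal=r.get_calibration('wrist');cal['T']=z['T']
p=pt(cal,384.7,166.3,z=.064)[:2];print(p);np.save('/tmp/piv.npy',p)
print(ang.meas(z['im'],cal))
for u,v in [(432,211),(395,226)]:
    w=pt(cal,u,v,z=.064)[:2]-p;print(np.degrees(np.arctan2(w[1],w[0])),np.hypot(*w))
E
```

```text
[0.58030737 0.2912372 ]
{'hand': (-12.57, 46), 'needle': (21.54, 50)}
21.96876070743326 0.04452699243812053
-11.552730364174778 0.04086932766543655
```

>>> {"api": "apply_moves", "payload": {
  "steps": [
    [0, 0, 0, -5, 0],
    [0, 0, 0, -10, 0],
    [0, 0, 0, -15, 0],
    [0, 0, 0, -20, 0],
    [0, 0, 0, -25, 0],
    [0, 0, 0, -30, 0],
    [0, 0, 0, -30, 0]
  ]
}}

```text
time: 14.2
ee_pos: [0.5704, 0.2088, 0.087]
tcp_rot: [3.141, -0.0, 2.144]
ft_force: [-0.9, 0.7, 2.5]
grip_width: 0.0128
gripper_force: 40.2
```

```bash
python3 ang.py
```

```text
{'hand': (-10.28, 62), 'needle': (16.78, 56)}
14.25 [0.4 0.2 2.7] [ 0.166 -0.001  0.037] 122.90755768538607
```

>>> {"api": "apply_moves", "payload": {
  "steps": [
    [0, 0, 0, -5, 0],
    [0, 0, 0, -11, 0],
    [0, 0, 0, -17, 0],
    [0, 0, 0, -23, 0],
    [0, 0, 0, -29, 0],
    [0, 0, 0, -35, 0],
    [0, 0, 0, -40, 0],
    [0, 0, 0, -40, 0]
  ]
}}

```text
time: 15.05
ee_pos: [0.5703, 0.2087, 0.0869]
tcp_rot: [3.141, -0.0, 1.447]
ft_force: [0.0, 0.9, 2.6]
grip_width: 0.0131
gripper_force: 40.2
```

```bash
python3 ang.py;python3 ang.py
```

```text
{'hand': (-8.75, 79), 'needle': (-2.34, 64)}
15.1 [-1.1  1.1  2.2] [0.209 0.022 0.023] 82.97324542835933
{'hand': (-8.77, 80), 'needle': (-2.3, 65)}
15.15 [-0.   1.   0.7] [0.153 0.019 0.011] 82.96323254778035
```

>>> {"api": "apply_moves", "payload": {
  "steps": [
    [0, 0, 0, -5, 0],
    [0, 0, 0, -10, 0],
    [0, 0, 0, -10, 0],
    [0, 0, 0, -10, 0]
  ]
}}

```text
time: 15.55
ee_pos: [0.5703, 0.2086, 0.0869]
tcp_rot: [3.142, -0.0, 1.274]
ft_force: [0.2, 1.3, 1.5]
grip_width: 0.0128
gripper_force: 40.2
```

```bash
python3 ang.py
python3 - <<'E'
from h import *
cal=r.get_calibration('wrist');im,_=r.get_image('wrist');np.savez('/tmp/w6',im=im,T=cal['T'])
u,v=px(cal,[.595,.289,.064]);u,v=int(u),int(v);print(u,v)
save(cv2.resize(im[max(v-50,0):v+50,max(u-50,0):u+50],None,fx=6,fy=6,interpolation=cv2.INTER_CUBIC),'w6.png')
E
```

```text
{'hand': (None, 0), 'needle': (-7.63, 78)}
15.6 [0.  1.6 2. ] [ 0.217 -0.033 -0.013] 72.93881057359572
255 69
```

View pics/w6.png

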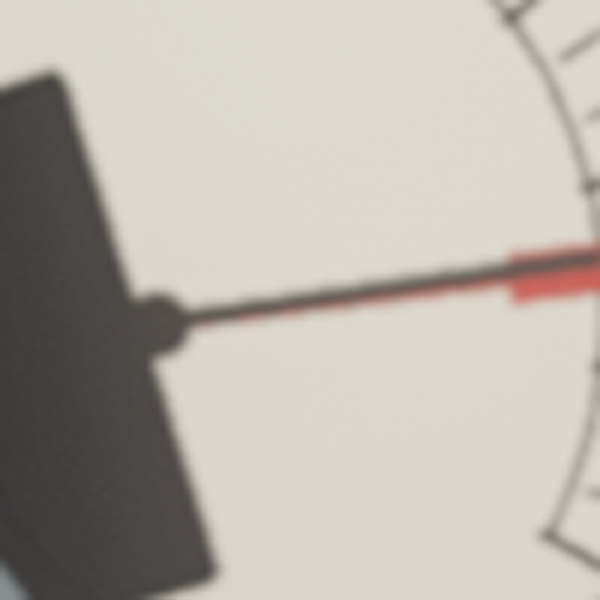

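Crop: the needle covers the hand. At the broad tip the needle is at (510,266) and the hand's centre at (512,277), so about 1.5° remain and the screw needs 3° more.

>>> {"api": "apply_moves", "payload": {
  "steps": [
    [0, 0, 0, -3, 0],
    [0, 0, 0, -3, 0],
    [0, 0, 0, -3, 0],
    [0, 0, 0, -3, 0]
  ]
}}

```text
time: 16.05
ee_pos: [0.5702, 0.2085, 0.0868]
tcp_rot: [3.142, -0.0, 1.219]
ft_force: [-0.5, 0.6, 2.7]
grip_width: 0.0127
gripper_force: 40.2
```

```bash
cat > tip.py <<'E'
from h import *
# needle vs hand on the hand's broad tip (radius 33-39 mm)
cal=r.get_calibration('wrist');im,_=r.get_image('wrist');f=im.astype(float);piv=np.load('/tmp/piv.npy')
th=np.radians(np.arange(-25,15,.5));P=[]
for rad in np.arange(.034,.040,.001):
    row=[]
    for t in th:
        u,v=px(cal,[piv[0]+rad*np.cos(t),piv[1]+rad*np.sin(t),.064]);row.append(cv2.getRectSubPix(im,(1,1),(float(u),float(v))).ravel().astype(float))
    P.append(row)
P=np.mean(P,0);red=P[:,0]-P[:,2]>45;dk=np.clip(P[:,1].min()+25-P[:,1],0,None)
d=np.degrees(th);print('red',d[red].min() if red.any() else None,d[red].max() if red.any() else None,'needle',(d*dk).sum()/dk.sum())
s=r.read_state();print(s['time'],np.round(s['ft_force'],1),np.degrees(s['tcp_rot'][2]))
for t,p in zip(d[20:52],P[20:52]): print(t,p.astype(int).tolist(),end=' ')
E
python3 tip.py; python3 ang.py
```

```text
red -13.0 -6.000000000000001 needle -9.635011441647597
16.1 [0.4 0.9 3.1] 69.85012416042483
-14.999999999999998 [220, 215, 204] -14.500000000000002 [219, 212, 201] -14.0 [217, 205, 194] -13.5 [213, 193, 182] -13.0 [209, 174, 163] -12.5 [204, 151, 141] -12.000000000000002 [197, 129, 121] -11.5 [184, 114, 106] -11.0 [166, 105, 98] -10.5 [143, 99, 92] -10.0 [123, 95, 89] -9.5 [116, 95, 89] -9.0 [126, 98, 91] -8.5 [148, 103, 95] -8.0 [170, 109, 101] -7.499999999999999 [188, 118, 110] -7.0 [199, 133, 123] -6.5 [206, 152, 142] -6.000000000000001 [211, 174, 163] -5.5 [215, 192, 181] -5.0 [218, 206, 195] -4.5 [220, 212, 201] -4.0 [221, 215, 204] -3.5 [221, 216, 205] -3.0000000000000004 [221, 216, 205] -2.5 [221, 216, 205] -2.0 [221, 216, 205] -1.5000000000000002 [221, 216, 205] -1.0 [221, 216, 205] -0.5 [221, 216, 205] 0.0 [221, 216, 205] 0.5 [221, 217, 205] {'hand': (None, 0), 'needle': (-8.82, 67)}
16.15 [-0.2  1.   2.1] [0.287 0.006 0.048] 69.83868082308945
```

The needle is at −9.5°, centred on the red tip (−13° to −6°). I'll back off a little inside the slot's play, then withdraw.

>>> {"api": "apply_moves", "payload": {
  "steps": [
    [0, 0, 0, 3, 0],
    [0, 0, 0, 6, 0],
    [0, 0, 0.004, 6, 0],
    [0, 0, 0.01, 6, 0],
    [0, 0, 0.025, 6, 0],
    [0, 0, 0.045, 6, 0],
    [0, 0, 0.08, 6, 0],
    [0, 0, 0.08, 6, 0]
  ]
}}

```text
time: 16.95
ee_pos: [0.5739, 0.2091, 0.1734]
tcp_rot: [3.133, -0.004, 1.322]
ft_force: [1.4, 0.1, 0.2]
grip_width: 0.0128
gripper_force: 39.9
```

```bash
python3 tip.py|head -2
python3 - <<'E'
from h import *
cal=r.get_calibration('wrist');im,_=r.get_image('wrist');np.savez('/tmp/w7',im=im,T=cal['T']);save(im,'w7.png')
E
```

```text
red -12.000000000000002 -5.5 needle -8.994805194805195
17.0 [ 0.2  0.1 -0. ] 75.77202574426492
```

>>> {"api": "apply_moves", "payload": {
  "steps": [
    [0.025, -0.023, 0, 0, 0],
    [0.05, -0.046, 0, 0, 0],
    [0.075, -0.07, 0, 0, 0],
    [0.1, -0.093, 0, 0, 0],
    [0.1166, -0.109, 0, 0, 0],
    [0.1166, -0.109, 0, 0, 0],
    [0.1166, -0.109, 0, 0, 0],
    [0.1166, -0.109, 0, 0, 0]
  ]
}}

```text
time: 17.85
ee_pos: [0.6853, 0.1, 0.1659]
tcp_rot: [-3.139, 0.001, 1.324]
ft_force: [0.0, 0.1, -0.1]
grip_width: 0.0128
gripper_force: 39.9
```

>>> {"api": "apply_moves", "payload": {
  "steps": [
    [0, 0, -0.03, 0, 0],
    [0, 0, -0.05, 0, 0],
    [0, 0, -0.06, 0, 0],
    [0, 0, -0.06, 0, 0],
    [0, 0, -0.06, 0, 0]
  ]
}}

```text
time: 18.35
ee_pos: [0.6868, 0.1, 0.1075]
tcp_rot: [3.141, -0.0, 1.324]
ft_force: [0.5, 0.4, 0.1]
grip_width: 0.0128
gripper_force: 39.9
```

>>> {"api": "apply_moves", "payload": {
  "steps": [
    [0, -0.0008, -0.003, 0, 0],
    [0, -0.0008, -0.006, 0, 0],
    [0, -0.0008, -0.009, 0, 0],
    [0, -0.0008, -0.012, 0, 0],
    [0, -0.0008, -0.012, 0, 0]
  ]
}}

```text
time: 18.85
ee_pos: [0.687, 0.0987, 0.0949]
tcp_rot: [3.141, -0.0, 1.323]
ft_force: [0.0, 0.8, 0.8]
grip_width: 0.0128
gripper_force: 40.1
```

>>> {"api": "apply_moves", "payload": {
  "steps": [
    [0, 0, -0.005, 0, 0],
    [0, 0, -0.01, 0, 0],
    [0, 0, -0.015, 0, 0],
    [0, 0, -0.02, 0, 0],
    [0, 0, -0.025, 0, 0],
    [0, 0, -0.028, 0, 0],
    [0, 0, -0.028, 0, 0]
  ]
}}

```text
time: 19.55
ee_pos: [0.6865, 0.0988, 0.0663]
tcp_rot: [-3.141, -0.0, 1.323]
ft_force: [0.2, 1.4, -1.5]
grip_width: 0.0129
gripper_force: 39.8
```

Back at its starting height. I'll open and back off straight up.

>>> {"api": "apply_moves", "payload": {
  "steps": [
    [0, 0, 0, 0, 0.3],
    [0, 0, 0, 0, 0.6],
    [0, 0, 0, 0, 1],
    [0, 0, 0, 0, 1],
    [0, 0, 0, 0, 1],
    [0, 0, 0, 0, 1],
    [0, 0, 0, 0, 1],
    [0, 0, 0, 0, 1]
  ]
}}

```text
time: 20.35
ee_pos: [0.6868, 0.0987, 0.0668]
tcp_rot: [-3.142, 0.0, 1.323]
ft_force: [-0.6, 0.0, 0.6]
grip_width: 0.0851
gripper_force: 0.0
```

>>> {"api": "apply_moves", "payload": {
  "steps": [
    [0, 0, 0.02, 0, 1],
    [0, 0, 0.05, 0, 1],
    [0, 0, 0.09, 0, 1],
    [0, 0, 0.13, 0, 1],
    [0, 0, 0.16, 0, 1],
    [0, 0, 0.16, 0, 1],
    [0, 0, 0.16, 0, 1],
    [0, 0, 0.16, 0, 1]
  ]
}}

```text
time: 21.15
ee_pos: [0.6858, 0.0986, 0.2252]
tcp_rot: [-3.139, 0.001, 1.323]
ft_force: [0.1, -0.8, -0.9]
grip_width: 0.0855
gripper_force: 0.0
```

Run:
```python
from h import *
s=r.read_state();print(s['time'],s['ee_pos'],s['grip_width'],s['ft_force'])
cal=r.get_calibration('wrist');im,d=r.get_image('wrist')
f=im.astype(float)
tp,base=px(cal,[.6868,.0992,.109]),px(cal,[.6868,.0992,.047]);print('pred top/collar px',tp,base)
y=(f[...,0]>130)&(f[...,0]-f[...,2]>110)&(f[...,1]>110)
u,v=map(int,tp);m=np.zeros_like(y);m[max(v-50,0):v+50,max(u-50,0):u+50]=1
ys,xs=np.nonzero(y&m);print(len(xs),xs.min(),xs.max(),ys.min(),ys.max())
k=[d[q,p] for p,q in [(int(tp[0])+i,int(tp[1])+j) for i in(-2,0,2) for j in(-2,0,2)]]
print('top z',[round(pt(cal,*tp,d=x)[2],4) for x in k])
for q in ['tuning_tool','chuck_key','bone_fin']:
    for b in r.boxes_of(q,'wrist')[:3]:print(q,np.round(b['location'],4),round(b['conf'],2))
save(cv2.resize(im[max(v-50,0):v+50,max(u-50,0):u+50],None,fx=5,fy=5,interpolation=cv2.INTER_CUBIC),'w8.png')
```

```text
21.15 [0.68584134 0.09862194 0.22523509] 0.08545494459532675 [ 0.13836418 -0.77856025 -0.94854541]
pred top/collar px (np.float64(257.0466617561563), np.float64(175.7856706097611)) (np.float64(257.0080552138997), np.float64(163.20670163143728))
164 249 265 156 182
top z [np.float64(0.1099), np.float64(0.1096), np.float64(0.1089), np.float64(0.1098), np.float64(0.1094), np.float64(0.1097), np.float64(0.11), np.float64(0.1083), np.float64(0.1084)]
tuning_tool [0.6881 0.1037 0.1038] 0.62
chuck_key [ 0.6361 -0.0189  0.0126] 0.63
```

The tool top is at 0.109 m, as when fully seated, and lies at the predicted pixel. The chuck key hasn't moved, and the arm is clear.

```bash
python3 -c "
from station import r
print(r.job_done())"
```

```text
the job is handed in; nothing more can be done
None
```

The job is handed in: the needle stands centred over the red set hand, the yellow tool is fully down in its original stand hole, and the arm is clear; the verdict itself wasn't shown.

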